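# Boiled egg out of the booth's egg steamer with the tongs

## Robot

A 6-joint arm with a two-finger parallel gripper is mounted at the origin on the work surface. World frame = base frame: x ahead of the robot, y to its left, z up, the work surface at z = 0. Lengths are in m, angles in rad, forces in N, time in s.
With the tool pointing down it reaches from about 0.35 to 0.875 m from the base axis. Payload 15.5 kg.
Tool frame: the origin (TCP) lies at the very end of the fingers, on their centre line; the grasp point (between the pads) lies 19 mm behind it; z points along the fingers, y is the line along which they close (so a half turn about z gives the same grasp; the last joint's range is limited). The gripper opens to 85 mm and grips with 20 to 120 N. Pads are 22 mm wide; open, the fingers measure 114 mm over their backs; the gripper's body (76 mm by 85 mm) begins 54 mm behind the grasp point. The pads swing forward as they close: fully open they stand 13 mm farther back than shut.
Start: joints at [-1.389, 0.494, 1.345, -0, 1.302, -0.096], TCP at [0.171, -0.601, 0.231] pointing down, gripper open.
Joint ranges: [-2.91, 2.91], [-0.82, 2.16], [0.22, 2.67], [-1.22, 4.37], [0.12, 2.79], [-3.08, 3.08]. Speed limits (rad/s): [1.89, 1.89, 2.57, 3.01, 3.01, 3.01].

## Interface

Orientations are given as a 3x3 rotation matrix whose columns are the frame's x, y, z axes.
In Python, from workcell import r gives the robot as it stands.
- The arm moves only by the tool move_arm, never from a script. Its argument "moves" is a list of rows, each an object of numbers: "x", "y", "z": the shift along the tool's x, y, z in m; "wx", "wy", "wz": the turn, a rotation vector about the tool's x, y, z in degrees; "grip": the finger opening in m, from 0 to 0.0854. A call has 1 to 20 rows; each row is the pose to reach, as a shift and turn from the pose commanded when the call began, along the tool's axes at that moment; what a row does not reach only later rows make up. A row lasts 1/8 s, in which the tool goes at most 62.5 mm and 10.7 degrees, less where a joint would pass 70% of its speed; a pose out of reach is approached as far as the arm can. A call with a gripper value outside its range is refused whole. The fingers move at their own pace and stop on an object; "grip_force" is the grip in N (left out, the last holds). Time passes only in rows, so rows that repeat a pose let the fingers close. It gives the time, the measured TCP pose, the force, the opening and the grip force at its end, in the units of the state.
- r.read_state(): the state, without advancing time (a new reading comes with each control period).
- r.camera(name): name is "scene" or "top" or "wrist"; returns a dict with "frame" (420x560x3 uint8, red, green, blue), "z_map" (420x560 float32, m along the optical axis (not along the pixel's ray), 0 where there is no reading), "fx", "fy", "cx", "cy" (pixels), "T" (4x4, takes a point from camera to world coordinates); the wrist camera has in their place "tool_from_camera" (4x4, takes a point from camera to tool coordinates, whose origin is the TCP and whose axes are the flange's). Camera axes: x right, y down, z forward; pixel columns grow to the right and rows downward; lengths in m; the calibration is good to about 2 mm. A picture is of the moment at which its call begins: read the wrist's pose just before it.
- r.finish_job(): hands the job in; it is judged then, once.
The state is a dict: "t": time; "joints": joint angles; "joint_vel": joint speeds; "effort": joint torques, N m; "tool_pos": TCP position; "orientation": TCP orientation; "ft_force": force on the tool from outside, world axes, zero at the start; "wrist_torque": the same for the moment, N m; "opening": opening from 0.0 (shut) to 1.0 (fully open); "gripper_force": force on a finger pad.
Only numpy, scipy, OpenCV 4.12 (cv2) and the standard library are available. Lean on these libraries where they do the work, as an engineer would, in place of code of your own. Each camera call takes 0.05 s, during which the arm holds its last target. There are 200 camera calls.

## Task

Take the brown egg out of the egg steamer on the toll desk: lift the clear lid off and set it down gently, upright and flat on the blue tray, then pick up the tongs and use them, not the fingers, to take the brown egg out of the rack without cracking it. Finish while still holding: the egg gripped between the tongs' two jaws and lifted at least 10 cm above its seat, with nothing else carrying it, and leave the white egg in its seat and the other things on the desk where they stand.

Things in the scene. Friction and masses are not known exactly. Their poses are not given: they have to be found in the camera images.
- steamer: Round electric egg steamer fixed on the desk: mint base 168 mm across, 58 mm high, with a wire rack whose top is at 72 mm (only the eggs are higher). Origin: centre of the underside; z up; switch panel on the local -x side. Seven ring seats: one central, six on a 46 mm radius. The two eggs stand in two seats facing each other, at local x = 0, y = +46 and -46 mm; which egg is in which changes.
- lid: Loose clear dome lid with a mint rim, open below, 160 mm across, 85 mm high without its knob, 0.13 to 0.21 kg. It sits on the flat edge of the steamer's base, 58 mm above the desk, over the eggs; it must rise at least 70 mm to clear them. Origin: centre of its rim plane (underside); z up.
- lid_knob (a point): Centre of the lid's cream knob: an upright cylinder 30 mm across and 20 mm high, on the lid's axis, 109 mm above the rim plane. The dome's top is 24 mm below this point.
- tray: Round blue tray, fixed on the desk, 226 mm across; flat floor 204 mm across, 4 mm above the desk; rim 12 mm high. Origin: centre of the underside. The whole rim of the lid goes on the flat floor. The tray lies on one side of the steamer (left or right, it changes), the tongs on the other.
- tongs: Kitchen tongs lying flat on the desk, 190 mm long, 30 mm high, 0.12 kg; the jaws open and shut sideways (local y), sprung open. Origin: on the desk under the middle of the red grips, on the centre line (also the balance point); local x points to the cupped heads, z up. Hinge pin at x = -85 mm. Open, they measure 55 mm over the grips at x = 0 and 80 mm over the heads.
- tongs_grip (a point): Middle between the two soft red grips, 15 mm above the tongs' underside. The grips run 45 mm to either side along x and are 24 mm high. Pressed here, they start to close at about 5 N; at 6.5 N they are 40 mm over the outsides and the cups fit an egg. Held at 50 mm over the outsides, the grips are parallel (a steady light hold) and the cups' inner edges still 50 mm apart.
- tongs_cups (a point): Middle between the two cupped heads, where the egg's middle should sit: 80 mm ahead of the grips' middle along local x, 15 mm above the tongs' underside. Cups are 30 mm high and 31 mm long; open, their inner edges are 60 mm apart, so an egg passes in from the front or from above.
- jaw_left: The tongs' left jaw (local +y side): steel arm, red grip, cupped head. Origin at the hinge pin on the underside. A jaw presses on an egg with about half the force put on its grip, less 3 N.
- jaw_right: The tongs' right jaw (local -y side), turning about the hinge pin against the spring, otherwise the same. Origin at the hinge pin on the underside.
- brown_egg: The brown boiled egg, to be taken: 57 mm tall, 43 mm thick, 60 g, pointed end down in a ring seat. Origin: its lower tip, about 64 mm above the desk; z up. The shell cracks when a jaw presses on it with more than 35 N.
- brown_egg_center (a point): Middle of the brown egg at its thickest, 32 mm above the lower tip (96 mm above the desk in the rack).
- white_egg: The white egg, same size, stays in its seat. Origin: its lower tip.
- bowl: White rice bowl, 110 mm across, 50 mm high, stays. Origin: underside centre.
- salt: Salt shaker, 38 mm across, 70 mm high, stays. Origin: underside centre.
- mug: Blue mug, 80 mm across, 92 mm high, handle at its +y side, stays. Origin: underside centre.
- tickets: Banded bundle of pale blue toll tickets, 150 x 75 x 36 mm, stays. Origin: underside centre.
- stapler: Stapler, 135 x 34 x 60 mm, stays. Origin: underside centre.
- stamp: Rubber stamp with a wooden knob, 62 x 34 x 72 mm, stays. Origin: underside centre.
- calculator: Desk calculator, 190 x 140 x 25 mm, stays. Origin: underside centre.
Mind the look-alikes: they are no part of the job. There is more than one size of the tray; the job needs the larger.

How it is judged:
On the way, in this order (a step that is already met when the one before it is completed fails the run):
1. the lid stands flat on the tray's floor and has been let go (horizontal distance between lid and tray below 0.026 m and z of lid in the frame of tray below 0.009 m and angle between lid's own z axis and vertical below 0.06 rad and linear speed of lid below 0.03 m/s and contact force between each of the arm, the fingers and lid below 0.1 N), for 0.2 s.
2. the tongs are in the fingers, lifted off the desk (contact force between the fingers and tongs above 1 N and height (world z) of tongs above 0.03 m), for 0.1 s.
3. the brown egg is gripped between both jaws and out of its seat (contact force between each of jaw_left, jaw_right and brown_egg above 0.4 N and contact force between steamer and brown_egg below 0.02 N and height (world z) of brown_egg_center above 0.12 m), for 0.1 s.
At the end, for the whole second after the job is handed in: Fingers hold the tongs; both jaws press the brown egg (over 0.4 N); its middle is 187 mm or more above the desk, still, carried by nothing else; tongs clear of steamer and lid; lid flat on the tray floor within 26 mm of its centre, let go; white egg within 12 mm of its place (height (world z) of brown_egg_center above 0.187 m and linear speed of brown_egg below 0.05 m/s and contact force between each of jaw_left, jaw_right and brown_egg above 0.4 N and contact force between the fingers and tongs above 1 N and contact force between each of the fingers, the arm, steamer, lid and brown_egg below 0.02 N and contact force between each of steamer, lid and tongs below 0.02 N and height (world z) of tongs above 0.08 m and horizontal distance between lid and tray below 0.026 m and z of lid in the frame of tray below 0.009 m and angle between lid's own z axis and vertical below 0.06 rad and contact force between each of the arm, the fingers and lid below 0.1 N and distance of white_egg from where it was at the start of the episode below 0.012 m); the arm keeps its last pose, push and grip.
It fails at once if the fingers or the arm touch an egg (contact force between any of the fingers, the arm and brown_egg above 0.3 N or contact force between any of the fingers, the arm and white_egg above 0.3 N).
It fails at once if the brown egg is cracked: a jaw presses on it with more than 35 N (contact force between any of jaw_left, jaw_right and brown_egg above 35 N).
It fails at once if the brown egg falls from the rack or the tongs (height (world z) of brown_egg_center below 0.075 m or (linear speed of brown_egg above 0.5 m/s and contact force between each of jaw_left, jaw_right and brown_egg below 0.05 N)).
It fails at once if the lid is dropped (falls free at more than 0.5 m/s) (linear speed of lid above 0.5 m/s and contact force between the fingers and lid below 0.05 N).
It fails at once if the white egg is moved more than 12 mm, or another bystander more than 25 mm (distance of white_egg from where it was at the start of the episode above 0.012 m or distance of any of bowl, salt, mug, tickets, stapler, stamp, calculator from where it was at the start of the episode above 0.025 m).
It also fails if it takes over 61 s, if anything falls off the work surface, if the arm or the gripper's body presses on something with over 40 N, if the wrist force passes 120 N, or if a joint passes its speed limit or range.

## Working session

There is one attempt and no reset: what is moved stays moved. The work goes in short steps, Python scripts to look and compute and a tool call to move; the robot and the scene stay as the last step left them, time stands still between calls to the robot, and variables do not carry over. Pictures are saved under pics/ and viewed, at most 10 in all, crops included, and the job is handed in when it is done.

Besides the shell and the picture viewer there is one more tool, called after ">>>" in YAML: its name, and indented under it one key for each argument. move_arm: Moves the arm, as the interface text tells. Its arguments: {"type":"object","properties":{"moves":{"type":"array"},"grip_force":{"type":"number"}},"required":["moves"]}

```bash
mkdir -p pics; ls; cat > h.py <<'E'
import numpy as np, cv2
from workcell import r
def cam(n):
    s=r.read_state(); c=r.camera(n)
    if 'T' not in c:
        M=np.eye(4); M[:3,:3]=np.array(s['orientation']).reshape(3,3); M[:3,3]=s['tool_pos']
        c['T']=M@np.array(c['tool_from_camera'])
    return c
def save(c,f): cv2.imwrite(f,cv2.cvtColor(c['frame'],cv2.COLOR_RGB2BGR))
def ray(c,u,v,z):
    T=np.array(c['T']); d=T[:3,:3]@np.array([(u-c['cx'])/c['fx'],(v-c['cy'])/c['fy'],1]); o=T[:3,3]
    return o+d*(z-o[2])/d[2]
def cloud(c):
    v,u=np.mgrid[:420,:560]; Z=c['z_map']; T=np.array(c['T'])
    P=np.stack([(u-c['cx'])/c['fx']*Z,(v-c['cy'])/c['fy']*Z,Z],-1)
    return P@T[:3,:3].T+T[:3,3]
E
python3 - <<'E'
from h import *
s=r.read_state(); print(s)
for n in ('top','scene'):
    c=cam(n); save(c,f'pics/{n}0.png'); print(n,c['fx'],np.round(c['T'],3))
    np.savez(n+'.npz',**{k:np.array(v) for k,v in c.items()})
E
```

```text
pics
{'t': 0.0, 'joints': array([-1.38850122e+00,  4.94196555e-01,  1.34613451e+00,  6.19082999e-06,
        1.30248916e+00, -9.55123458e-02]), 'joint_vel': array([ 0.0014639 ,  0.00017531, -0.00065685, -0.00073861,  0.00110585,
       -0.00034591]), 'effort': array([-1.70156411e-03, -8.82153082e+01, -3.83866739e+01, -1.19403117e-04,
        1.01680169e-02,  3.21009668e-05]), 'tool_pos': array([ 0.17133724, -0.60068365,  0.23069079]), 'orientation': array([[ 9.61659515e-01,  2.74246112e-01, -2.16673265e-04],
       [ 2.74246170e-01, -9.61658764e-01,  1.20831725e-03],
       [ 1.23010566e-04, -1.22141160e-03, -9.99999247e-01]]), 'ft_force': array([0.34265239, 0.0749315 , 0.57764281]), 'wrist_torque': array([ 0.0110404 ,  0.02243118, -0.01293421]), 'gripper_force': 0.0, 'opening': 1.0005452308172638}
top 471.5955673977137 [[-2.400e-02 -9.930e-01  1.180e-01  3.840e-01]
 [-1.000e+00  2.400e-02 -1.000e-03  6.000e-02]
 [-2.000e-03 -1.180e-01 -9.930e-01  1.455e+00]
 [ 0.000e+00  0.000e+00  0.000e+00  1.000e+00]]
scene 389.18506174494166 [[-0.112  0.713 -0.692  1.37 ]
 [ 0.994  0.085 -0.073  0.151]
 [ 0.007 -0.696 -0.718  0.967]
 [ 0.     0.     0.     1.   ]]
```

View pics/top0.png

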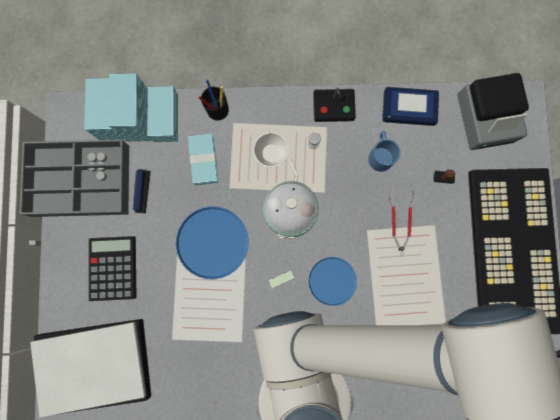

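View pics/scene0.png

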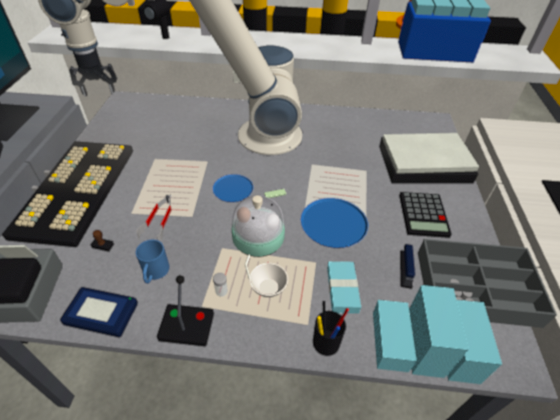

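The top view shows the lid knob at (291,203), the brown egg under the dome at (306,210), the large tray at (213,242), and the tongs at (402,220) with heads up (+x) and hinge at (402,248). The bowl is at (270,150) and the mug at (384,155). In the scene view the small tray, at (232,187), is the decoy.

```bash
python3 - <<'E'
from h import *
c=dict(np.load('top.npz')); s=dict(np.load('scene.npz'))
hsv=cv2.cvtColor(c['frame'],cv2.COLOR_RGB2HSV)
def blobs(m,lo,hi,box):
    k=cv2.inRange(hsv,lo,hi); z=np.zeros_like(k); x0,y0,x1,y1=box; z[y0:y1,x0:x1]=k[y0:y1,x0:x1]
    n,l,st,ce=cv2.connectedComponentsWithStats(z)
    return l,[(st[i],ce[i],i) for i in range(1,n) if st[i][4]>8]
l,b=blobs(0,(95,100,40),(125,255,255),(165,195,260,290))
i=max(b,key=lambda q:q[0][4]); (u,v),rad=cv2.minEnclosingCircle(np.argwhere(l==i[2])[:,::-1].astype(np.float32))
print('tray',u,v,rad,ray(c,u,v,.012), ray(c,u+rad,v,.012)-ray(c,u,v,.012))
for lo,hi in (((0,120,60),(8,255,255)),((172,120,60),(180,255,255))):
    l,b=blobs(0,lo,hi,(385,185,420,260))
    for st,ce,_ in b: print('red',st,ray(c,*ce,.024))
l,b=blobs(0,(3,50,60),(20,255,255),(292,190,322,225))
for st,ce,_ in b: print('brown',st,ray(c,*ce,.11))
l,b=blobs(0,(10,15,150),(35,120,255),(280,192,305,215))
for st,ce,_ in b: print('cream',st,ce,ray(c,*ce,.177))
P=cloud(c); print('knobdepth',np.round(P[199:208:2,287:297:2,2],3))
Q=cloud(s); print('all z scene knob',np.round(Q[196:208:2,252:264:2,2],3))
k=(P[...,2]>.172)&(P[...,2]<.185); k[:180]=0;k[240:]=0;k[:,:260]=0;k[:,320:]=0
print(k.sum(), P[k].mean(0) if k.any() else 0)
k=(P[...,2]>.05)&(P[...,2]<.2); 
sub=k[120:245,250:330]; 
# points above .07 around
for y in range(140,172,6): print(np.round(P[y,252:292:6,2],3))
big=cv2.resize(c['frame'][125:260,250:420],None,fx=4.4,fy=4.4,interpolation=cv2.INTER_CUBIC)
cv2.imwrite('pics/crop.png',big[...,::-1])
E
```

```text
tray 211.6867218017578 242.33087158203125 36.29058074951172 [0.47474956 0.26953115 0.012     ] [-0.00271282 -0.11103043  0.        ]
red [392 207   3  29  62] [ 0.52889644 -0.28665868  0.024     ]
red [408 207   4  29  79] [ 0.52400867 -0.33571355  0.024     ]
cream [287 198  10  10  87] [291.28735632 202.71264368] [0.56743083 0.02700108 0.177     ]
cream [300 203   5  12  51] [302.25490196 208.76470588] [ 0.55000112 -0.00249369  0.177     ]
knobdepth [[0.147 0.179 0.178 0.181 0.173]
 [0.17  0.178 0.178 0.176 0.181]
 [0.176 0.179 0.177 0.174 0.173]
 [0.176 0.181 0.179 0.172 0.174]
 [0.145 0.179 0.177 0.175 0.142]]
all z scene knob [[0.131 0.14  0.18  0.179 0.135 0.139]
 [0.144 0.177 0.178 0.176 0.177 0.142]
 [0.143 0.181 0.178 0.179 0.18  0.177]
 [0.144 0.178 0.179 0.178 0.176 0.168]
 [0.143 0.169 0.173 0.172 0.168 0.145]
 [0.144 0.146 0.161 0.163 0.158 0.143]]
90 [0.56762154 0.02736162 0.17728497]
[-0.001  0.044  0.027  0.018  0.019  0.037  0.004]
[-0.     0.027  0.008  0.006  0.004  0.022  0.05 ]
[-0.007  0.024  0.008  0.008  0.01   0.015  0.052]
[ 0.001  0.031  0.006  0.004  0.004  0.026 -0.001]
[0.001 0.002 0.044 0.018 0.036 0.001 0.002]
[ 0.004 -0.003  0.007  0.006  0.005  0.005 -0.001]
```

View pics/crop.png

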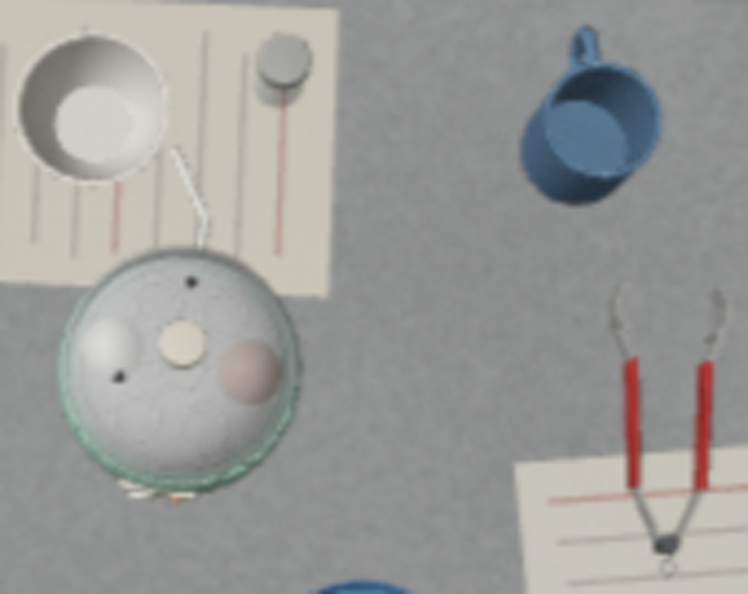

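The crop shows the eggs under the dome: brown at crop (250,372), white at (108,345). The tongs' heads are at the top of the crop and the hinge is at (666,545). I'm moving above the knob.

>>> move_arm:
  moves:
    - {"x":0.553,"y":-0.495,"grip":0.085}
    - {"x":0.553,"y":-0.495}
    - {"x":0.553,"y":-0.495}
    - {"x":0.553,"y":-0.495}
    - {"x":0.553,"y":-0.495}
    - {"x":0.553,"y":-0.495}
    - {"x":0.553,"y":-0.495}
    - {"x":0.553,"y":-0.495}
    - {"x":0.553,"y":-0.495}
    - {"x":0.553,"y":-0.495}
    - {"x":0.553,"y":-0.495}
    - {"x":0.553,"y":-0.495}
    - {"x":0.553,"y":-0.495}
    - {"x":0.553,"y":-0.495}
    - {"x":0.553,"y":-0.495}
    - {"x":0.553,"y":-0.495}
    - {"x":0.553,"y":-0.495}
  grip_force: 40

```text
validation failed for argument at $.mo...
```

>>> move_arm:
  moves:
    - {"x":0.553,"y":-0.495,"z":0,"wx":0,"wy":0,"wz":0,"grip":0.085}
    - {"x":0.553,"y":-0.495,"z":0,"wx":0,"wy":0,"wz":0,"grip":0.085}
    - {"x":0.553,"y":-0.495,"z":0,"wx":0,"wy":0,"wz":0,"grip":0.085}
    - {"x":0.553,"y":-0.495,"z":0,"wx":0,"wy":0,"wz":0,"grip":0.085}
    - {"x":0.553,"y":-0.495,"z":0,"wx":0,"wy":0,"wz":0,"grip":0.085}
    - {"x":0.553,"y":-0.495,"z":0,"wx":0,"wy":0,"wz":0,"grip":0.085}
    - {"x":0.553,"y":-0.495,"z":0,"wx":0,"wy":0,"wz":0,"grip":0.085}
    - {"x":0.553,"y":-0.495,"z":0,"wx":0,"wy":0,"wz":0,"grip":0.085}
    - {"x":0.553,"y":-0.495,"z":0,"wx":0,"wy":0,"wz":0,"grip":0.085}
    - {"x":0.553,"y":-0.495,"z":0,"wx":0,"wy":0,"wz":0,"grip":0.085}
    - {"x":0.553,"y":-0.495,"z":0,"wx":0,"wy":0,"wz":0,"grip":0.085}
    - {"x":0.553,"y":-0.495,"z":0,"wx":0,"wy":0,"wz":0,"grip":0.085}
    - {"x":0.553,"y":-0.495,"z":0,"wx":0,"wy":0,"wz":0,"grip":0.085}
    - {"x":0.553,"y":-0.495,"z":0,"wx":0,"wy":0,"wz":0,"grip":0.085}
    - {"x":0.553,"y":-0.495,"z":0,"wx":0,"wy":0,"wz":0,"grip":0.085}
  grip_force: 40

```text
t: 1.98
tool_pos: [0.5669, 0.0257, 0.2313]
orientation: [[0.962, 0.273, -0.0], [0.273, -0.962, -0.0], [-0.0, -0.0, -1.0]]
ft_force: [-0.7, 0.1, -0.3]
opening: 0.994
gripper_force: 0.0
```

>>> move_arm:
  moves:
    - {"x":0,"y":-0.001,"z":0.03,"wx":0,"wy":0,"wz":0,"grip":0.085}
    - {"x":0,"y":-0.001,"z":0.06,"wx":0,"wy":0,"wz":0,"grip":0.085}
    - {"x":0,"y":-0.001,"z":0.083,"wx":0,"wy":0,"wz":0,"grip":0.085}
    - {"x":0,"y":-0.001,"z":0.083,"wx":0,"wy":0,"wz":0,"grip":0.085}
    - {"x":0,"y":-0.001,"z":0.083,"wx":0,"wy":0,"wz":0,"grip":0.02}
    - {"x":0,"y":-0.001,"z":0.083,"wx":0,"wy":0,"wz":0,"grip":0.02}
    - {"x":0,"y":-0.001,"z":0.083,"wx":0,"wy":0,"wz":0,"grip":0.02}
    - {"x":0,"y":-0.001,"z":0.083,"wx":0,"wy":0,"wz":0,"grip":0.02}
    - {"x":0,"y":-0.001,"z":0.083,"wx":0,"wy":0,"wz":0,"grip":0.02}
    - {"x":0,"y":-0.001,"z":0.083,"wx":0,"wy":0,"wz":0,"grip":0.02}

```text
t: 3.22
tool_pos: [0.5675, 0.0275, 0.1489]
orientation: [[0.962, 0.274, 0.001], [0.274, -0.962, -0.0], [0.001, 0.0, -1.0]]
ft_force: [-0.5, -1.3, 8.2]
opening: 0.334
gripper_force: 39.4
```

>>> move_arm:
  moves:
    - {"x":0,"y":0,"z":-0.015,"wx":0,"wy":0,"wz":0,"grip":0.02}
    - {"x":0,"y":0,"z":-0.04,"wx":0,"wy":0,"wz":0,"grip":0.02}
    - {"x":0,"y":0,"z":-0.07,"wx":0,"wy":0,"wz":0,"grip":0.02}
    - {"x":0,"y":0,"z":-0.1,"wx":0,"wy":0,"wz":0,"grip":0.02}
    - {"x":0,"y":0,"z":-0.1,"wx":0,"wy":0,"wz":0,"grip":0.02}
    - {"x":-0.003,"y":-0.03,"z":-0.1,"wx":0,"wy":0,"wz":0,"grip":0.02}
    - {"x":-0.006,"y":-0.07,"z":-0.1,"wx":0,"wy":0,"wz":0,"grip":0.02}
    - {"x":-0.01,"y":-0.11,"z":-0.1,"wx":0,"wy":0,"wz":0,"grip":0.02}
    - {"x":-0.014,"y":-0.15,"z":-0.1,"wx":0,"wy":0,"wz":0,"grip":0.02}
    - {"x":-0.017,"y":-0.19,"z":-0.1,"wx":0,"wy":0,"wz":0,"grip":0.02}
    - {"x":-0.02,"y":-0.23,"z":-0.1,"wx":0,"wy":0,"wz":0,"grip":0.02}
    - {"x":-0.023,"y":-0.258,"z":-0.1,"wx":0,"wy":0,"wz":0,"grip":0.02}
    - {"x":-0.023,"y":-0.258,"z":-0.1,"wx":0,"wy":0,"wz":0,"grip":0.02}
    - {"x":-0.023,"y":-0.258,"z":-0.1,"wx":0,"wy":0,"wz":0,"grip":0.02}

```text
t: 4.97
tool_pos: [0.4742, 0.2689, 0.248]
orientation: [[0.962, 0.274, -0.001], [0.274, -0.962, -0.0], [-0.001, 0.0, -1.0]]
ft_force: [-0.1, -0.7, -1.3]
opening: 0.34
gripper_force: 40.1
```

```bash
python3 - <<'E'
from h import *
s=r.read_state(); print(s['t'],s['tool_pos'],s['opening'],s['ft_force'])
c=cam('top'); save(c,'pics/top1.png'); np.savez('top.npz',**{k:np.array(v) for k,v in c.items()})
c2=cam('scene'); 
cv2.imwrite('pics/both1.png',np.hstack([cv2.resize(c['frame'][120:300,160:440],(560,360)),c2['frame'][60:420,160:400]])[...,::-1])
hsv=cv2.cvtColor(c['frame'],cv2.COLOR_RGB2HSV); k=cv2.inRange(hsv,(3,60,60),(20,255,255)); 
n,l,st,ce=cv2.connectedComponentsWithStats(k)
for i in range(1,n):
    if st[i][4]>50 and 270<ce[i][0]<330 and 180<ce[i][1]<240: print(st[i],ce[i],ray(c,*ce[i],.105))
E
```

```text
4.975 [0.47419374 0.26893051 0.24799636] 0.34024327249435377 [-0.06994559 -0.66635266 -1.33981466]
[300 203  14  14 157] [306.25477707 209.31847134] [ 0.55747645 -0.01751162  0.105     ]
```

View pics/both1.png

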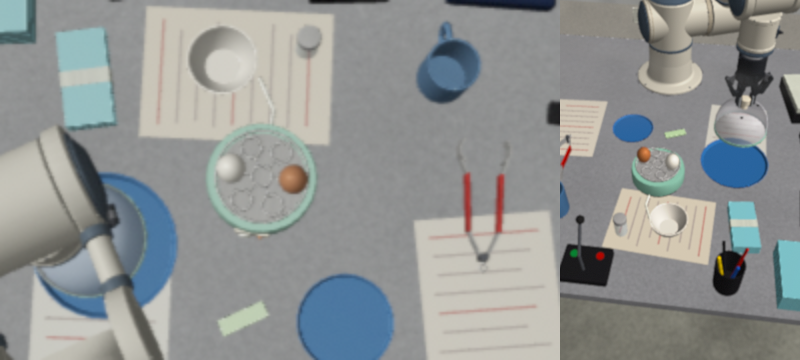

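The lid hangs from the gripper over the tray, and the eggs are uncovered: brown at full-frame (306,209), white near (275,204). I'm lowering the lid.

>>> move_arm:
  moves:
    - {"x":0.001,"y":-0.001,"z":0.03,"wx":0,"wy":0,"wz":0,"grip":0.02}
    - {"x":0.001,"y":-0.001,"z":0.07,"wx":0,"wy":0,"wz":0,"grip":0.02}
    - {"x":0.001,"y":-0.001,"z":0.11,"wx":0,"wy":0,"wz":0,"grip":0.02}
    - {"x":0.001,"y":-0.001,"z":0.135,"wx":0,"wy":0,"wz":0,"grip":0.02}
    - {"x":0.001,"y":-0.001,"z":0.145,"wx":0,"wy":0,"wz":0,"grip":0.02}
    - {"x":0.001,"y":-0.001,"z":0.15,"wx":0,"wy":0,"wz":0,"grip":0.02}
    - {"x":0.001,"y":-0.001,"z":0.152,"wx":0,"wy":0,"wz":0,"grip":0.02}
    - {"x":0.001,"y":-0.001,"z":0.153,"wx":0,"wy":0,"wz":0,"grip":0.02}
    - {"x":0.001,"y":-0.001,"z":0.153,"wx":0,"wy":0,"wz":0,"grip":0.02}

```text
t: 6.2
tool_pos: [0.4752, 0.2708, 0.0957]
orientation: [[0.962, 0.274, 0.001], [0.274, -0.962, 0.0], [0.001, -0.0, -1.0]]
ft_force: [0.2, -0.5, -1.8]
opening: 0.338
gripper_force: 40.0
```

>>> move_arm:
  moves:
    - {"x":0,"y":0,"z":0.001,"wx":0,"wy":0,"wz":0,"grip":0.02}
    - {"x":0,"y":0,"z":0.002,"wx":0,"wy":0,"wz":0,"grip":0.02}
    - {"x":0,"y":0,"z":0.002,"wx":0,"wy":0,"wz":0,"grip":0.02}

```text
t: 6.58
tool_pos: [0.4754, 0.2706, 0.0948]
orientation: [[0.962, 0.274, 0.002], [0.274, -0.962, 0.0], [0.002, 0.0, -1.0]]
ft_force: [-5.1, -5.3, 25.1]
opening: 0.338
gripper_force: 42.8
```

>>> move_arm:
  moves:
    - {"x":0,"y":0,"z":-0.001,"wx":0,"wy":0,"wz":0,"grip":0.02}
    - {"x":0,"y":0,"z":-0.001,"wx":0,"wy":0,"wz":0,"grip":0.085}
    - {"x":0,"y":0,"z":-0.001,"wx":0,"wy":0,"wz":0,"grip":0.085}
    - {"x":0,"y":0,"z":-0.001,"wx":0,"wy":0,"wz":0,"grip":0.085}
    - {"x":0,"y":0,"z":-0.001,"wx":0,"wy":0,"wz":0,"grip":0.085}
    - {"x":0,"y":0,"z":-0.001,"wx":0,"wy":0,"wz":0,"grip":0.085}
    - {"x":0,"y":0,"z":-0.001,"wx":0,"wy":0,"wz":0,"grip":0.085}
    - {"x":0,"y":0,"z":-0.03,"wx":0,"wy":0,"wz":0,"grip":0.085}
    - {"x":0,"y":0,"z":-0.08,"wx":0,"wy":0,"wz":0,"grip":0.085}
    - {"x":0,"y":0,"z":-0.14,"wx":0,"wy":0,"wz":0,"grip":0.085}
    - {"x":0,"y":0,"z":-0.17,"wx":0,"wy":0,"wz":0,"grip":0.085}
    - {"x":0,"y":0,"z":-0.17,"wx":0,"wy":0,"wz":0,"grip":0.085}

```text
t: 8.07
tool_pos: [0.476, 0.2711, 0.2657]
orientation: [[0.962, 0.274, 0.004], [0.274, -0.962, 0.002], [0.005, -0.001, -1.0]]
ft_force: [-1.3, -0.1, -0.1]
opening: 1.001
gripper_force: 0.0
```

>>> move_arm:
  moves:
    - {"x":-0.111,"y":0.574,"z":0.01,"wx":0,"wy":0,"wz":21,"grip":0.085}
    - {"x":-0.111,"y":0.574,"z":0.01,"wx":0,"wy":0,"wz":21,"grip":0.085}
    - {"x":-0.111,"y":0.574,"z":0.01,"wx":0,"wy":0,"wz":21,"grip":0.085}
    - {"x":-0.111,"y":0.574,"z":0.01,"wx":0,"wy":0,"wz":21,"grip":0.085}
    - {"x":-0.111,"y":0.574,"z":0.01,"wx":0,"wy":0,"wz":21,"grip":0.085}
    - {"x":-0.111,"y":0.574,"z":0.01,"wx":0,"wy":0,"wz":21,"grip":0.085}
    - {"x":-0.111,"y":0.574,"z":0.01,"wx":0,"wy":0,"wz":21,"grip":0.085}
    - {"x":-0.111,"y":0.574,"z":0.01,"wx":0,"wy":0,"wz":21,"grip":0.085}
    - {"x":-0.111,"y":0.574,"z":0.01,"wx":0,"wy":0,"wz":21,"grip":0.085}
    - {"x":-0.111,"y":0.574,"z":0.01,"wx":0,"wy":0,"wz":21,"grip":0.085}
    - {"x":-0.111,"y":0.574,"z":0.01,"wx":0,"wy":0,"wz":21,"grip":0.085}
    - {"x":-0.111,"y":0.574,"z":0.01,"wx":0,"wy":0,"wz":21,"grip":0.085}
    - {"x":-0.111,"y":0.574,"z":0.01,"wx":0,"wy":0,"wz":21,"grip":0.085}

```text
t: 9.7
tool_pos: [0.5257, -0.3104, 0.2533]
orientation: [[0.996, -0.087, -0.0], [-0.087, -0.996, 0.0], [-0.0, -0.0, -1.0]]
ft_force: [-0.8, -0.2, 0.2]
opening: 0.995
gripper_force: 0.0
```

```bash
python3 - <<'E'
from h import *
print(np.round(r.read_state()['joints'],2))
c=cam('wrist'); t=cam('top'); np.savez('w.npz',**{k:np.array(v) for k,v in c.items()})
hsv=cv2.cvtColor(c['frame'],cv2.COLOR_RGB2HSV); k=cv2.inRange(hsv,(0,120,50),(8,255,255))|cv2.inRange(hsv,(172,120,50),(180,255,255))
n,l,st,ce=cv2.connectedComponentsWithStats(k)
for i in range(1,n):
    if st[i][4]>300:
        pts=np.argwhere(l==i)[:,::-1].astype(np.float32); vx,vy,x,y=cv2.fitLine(pts,2,0,.01,.01).ravel()
        a=ray(c,*ce[i],.024); b=ray(c,ce[i][0]+40*vx,ce[i][1]+40*vy,.024)
        print(st[i],ce[i],a,np.degrees(np.arctan2(*(b-a)[1::-1])))
P=cloud(t); K=(P[...,2]>.117)&(P[...,2]<.13)&(abs(P[...,0]-.475)<.06)&(abs(P[...,1]-.27)<.06)
print('knob top',K.sum(),P[K].mean(0))
cv2.imwrite('pics/w1.png',np.hstack([cv2.resize(c['frame'],(480,360)),cv2.resize(t['frame'][150:330,160:310],(300,360))])[...,::-1])
E
```

```text
[-0.63  0.45  1.35  0.    1.34  1.03]
[253 129  10  83 422] [257.52606635 169.2985782 ] [ 0.52938587 -0.28802973  0.024     ] 177.89719554393835
[300 128   8  83 467] [303.08137045 167.45824411] [ 0.52710027 -0.33672988  0.024     ] -5.421836217090921
knob top 81 [0.47604024 0.27057441 0.12375495]
```

View pics/w1.png

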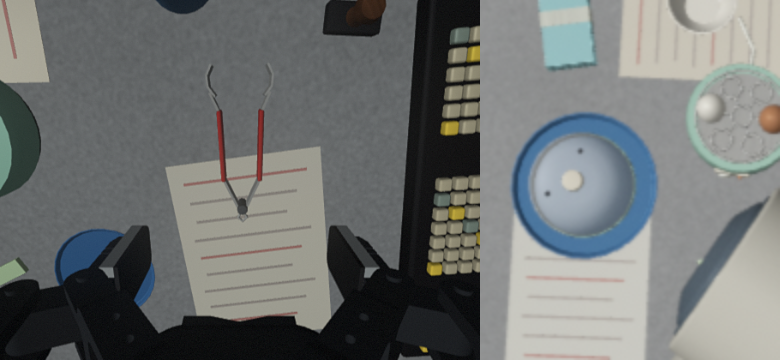

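The lid stands centred on the tray, with its knob top at 0.124 m. The tongs are centred under the wrist camera, with grips at columns 258 and 303. I'm descending.

>>> move_arm:
  moves:
    - {"x":0.003,"y":0.002,"z":0.05,"wx":0,"wy":0,"wz":-1.5,"grip":0.085}
    - {"x":0.003,"y":0.002,"z":0.1,"wx":0,"wy":0,"wz":-1.5,"grip":0.085}
    - {"x":0.003,"y":0.002,"z":0.15,"wx":0,"wy":0,"wz":-1.5,"grip":0.085}
    - {"x":0.003,"y":0.002,"z":0.2,"wx":0,"wy":0,"wz":-1.5,"grip":0.085}
    - {"x":0.003,"y":0.002,"z":0.23,"wx":0,"wy":0,"wz":-1.5,"grip":0.085}
    - {"x":0.003,"y":0.002,"z":0.243,"wx":0,"wy":0,"wz":-1.5,"grip":0.085}
    - {"x":0.003,"y":0.002,"z":0.249,"wx":0,"wy":0,"wz":-1.5,"grip":0.085}
    - {"x":0.003,"y":0.002,"z":0.249,"wx":0,"wy":0,"wz":-1.5,"grip":0.085}
  grip_force: 20

```text
t: 10.8
tool_pos: [0.5289, -0.3143, 0.0051]
orientation: [[0.998, -0.062, 0.001], [-0.062, -0.998, -0.001], [0.001, 0.001, -1.0]]
ft_force: [0.7, -0.5, -0.2]
opening: 0.995
gripper_force: 0.0
```

>>> move_arm:
  moves:
    - {"x":0,"y":-0.001,"z":0.002,"wx":0,"wy":0,"wz":0,"grip":0.07}
    - {"x":0,"y":-0.001,"z":0.002,"wx":0,"wy":0,"wz":0,"grip":0.06}
    - {"x":0,"y":-0.001,"z":0.002,"wx":0,"wy":0,"wz":0,"grip":0.05}
    - {"x":0,"y":-0.001,"z":0.002,"wx":0,"wy":0,"wz":0,"grip":0.05}
    - {"x":0,"y":-0.001,"z":0.002,"wx":0,"wy":0,"wz":0,"grip":0.05}
    - {"x":0,"y":-0.001,"z":0.002,"wx":0,"wy":0,"wz":0,"grip":0.05}

```text
t: 11.55
tool_pos: [0.529, -0.3133, 0.0031]
orientation: [[0.998, -0.062, 0.001], [-0.062, -0.998, -0.001], [0.001, 0.001, -1.0]]
ft_force: [-0.8, 0.6, 7.5]
opening: 0.586
gripper_force: 8.2
```

>>> move_arm:
  moves:
    - {"x":0,"y":0,"z":-0.01,"wx":0,"wy":0,"wz":0,"grip":0.05}
    - {"x":0,"y":0,"z":-0.025,"wx":0,"wy":0,"wz":0,"grip":0.05}
    - {"x":0,"y":0,"z":-0.045,"wx":0,"wy":0,"wz":0,"grip":0.05}
    - {"x":0,"y":0,"z":-0.07,"wx":0,"wy":0,"wz":0,"grip":0.05}
    - {"x":0,"y":0,"z":-0.1,"wx":0,"wy":0,"wz":0,"grip":0.05}
    - {"x":0,"y":0,"z":-0.13,"wx":0,"wy":0,"wz":0,"grip":0.05}
    - {"x":0,"y":0,"z":-0.16,"wx":0,"wy":0,"wz":0,"grip":0.05}
    - {"x":0,"y":0,"z":-0.185,"wx":0,"wy":0,"wz":0,"grip":0.05}
    - {"x":0,"y":0,"z":-0.195,"wx":0,"wy":0,"wz":0,"grip":0.05}
    - {"x":0,"y":0,"z":-0.195,"wx":0,"wy":0,"wz":0,"grip":0.05}

```text
t: 12.8
tool_pos: [0.5286, -0.3131, 0.1978]
orientation: [[0.998, -0.063, 0.001], [-0.063, -0.998, -0.001], [0.001, 0.001, -1.0]]
ft_force: [0.5, 0.1, -0.6]
opening: 0.587
gripper_force: 5.2
```

```bash
python3 - <<'E'
from h import *
s=r.read_state()
c=cam('wrist'); t=cam('scene'); np.savez('w.npz',**{k:np.array(v) for k,v in c.items()})
M=np.array(c['tool_from_camera']); print(np.round(M,3))
P=cloud(c); R=np.array(s['orientation']).reshape(3,3); Q=(P-s['tool_pos'])@R
print('tool coords along col 280 etc')
k=(Q[...,0]>.03)&(Q[...,0]<.13)&(abs(Q[...,1])<.06)&(Q[...,2]<.08)&(Q[...,2]>-.06)
for x0 in np.arange(.03,.11,.01):
    m=k&(Q[...,0]>=x0)&(Q[...,0]<x0+.01)
    for sg in (1,-1):
        q=Q[m&(Q[...,1]*sg>0)]
        if len(q)>3: print(round(x0,3),sg,len(q),np.round(np.median(q,0),4),np.round(np.percentile(q[:,2],[5,95]),3),np.round(np.abs(q[:,1]).min(),3))
vu=np.argwhere(k); print(vu.min(0),vu.max(0),Q[k][:,0].max())
cv2.imwrite('pics/w2.png',np.hstack([cv2.resize(c['frame'],(440,330)),cv2.resize(t['frame'][100:280,100:290],(348,330))])[...,::-1])
E
```

```text
[[-0.    -0.96  -0.28   0.07 ]
 [ 1.    -0.001  0.001 -0.001]
 [-0.001 -0.28   0.96  -0.142]
 [ 0.     0.     0.     1.   ]]
tool coords along col 280 etc
0.03 1 646 [ 0.0351  0.0199 -0.023 ] [-0.025 -0.006] 0.018
0.03 -1 651 [ 0.0351 -0.0211 -0.023 ] [-0.024 -0.006] 0.019
0.04 1 684 [ 0.0444  0.0226 -0.0197] [-0.023 -0.004] 0.019
0.04 -1 687 [ 0.0445 -0.0239 -0.0197] [-0.023 -0.004] 0.02
0.05 1 648 [ 0.055   0.0262 -0.021 ] [-0.026 -0.004] 0.023
0.05 -1 656 [ 0.0551 -0.0273 -0.0209] [-0.027 -0.004] 0.025
0.06 1 935 [ 0.0646  0.0282 -0.0217] [-0.028 -0.   ] 0.024
0.06 -1 942 [ 0.0647 -0.0297 -0.0215] [-0.027  0.   ] 0.025
0.07 1 897 [ 0.075   0.0313 -0.0202] [-0.027  0.   ] 0.031
0.07 -1 913 [ 0.075  -0.0327 -0.02  ] [-0.027  0.   ] 0.032
0.08 1 1115 [ 0.0853  0.0303 -0.0198] [-0.028  0.   ] 0.027
0.08 -1 1120 [ 0.0853 -0.0318 -0.02  ] [-0.027  0.   ] 0.028
0.09 1 467 [ 0.092   0.0267 -0.021 ] [-0.028  0.   ] 0.025
0.09 -1 447 [ 0.0919 -0.0282 -0.021 ] [-0.027  0.   ] 0.027
[ 16 164] [221 391] 0.09472295858564184
```

View pics/w2.png

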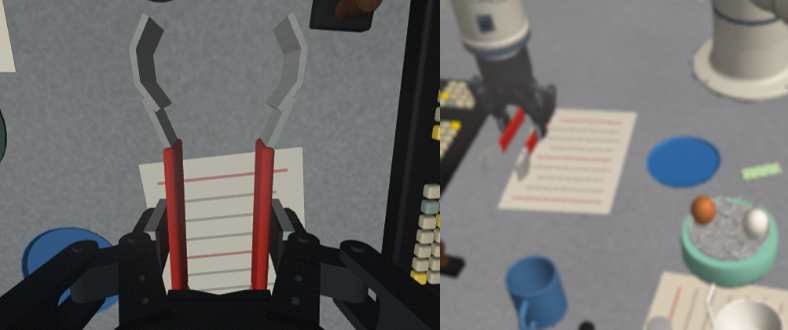

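The tongs are held level. The cups are 79 mm ahead of the tool and centred 12.5 mm above the TCP. Next I turn them to the radial heading (77°) above the brown egg.

>>> move_arm:
  moves:
    - {"x":0,"y":-0.015,"z":0,"wx":0,"wy":0,"wz":-5,"grip":0.05}
    - {"x":0,"y":-0.035,"z":0,"wx":0,"wy":0,"wz":-12,"grip":0.05}
    - {"x":0,"y":-0.055,"z":0,"wx":0,"wy":0,"wz":-20,"grip":0.05}
    - {"x":0,"y":-0.075,"z":0,"wx":0,"wy":0,"wz":-28,"grip":0.05}
    - {"x":0,"y":-0.095,"z":0,"wx":0,"wy":0,"wz":-36,"grip":0.05}
    - {"x":0,"y":-0.115,"z":0,"wx":0,"wy":0,"wz":-44,"grip":0.05}
    - {"x":0,"y":-0.14,"z":0,"wx":0,"wy":0,"wz":-52,"grip":0.05}
    - {"x":0,"y":-0.165,"z":0,"wx":0,"wy":0,"wz":-60,"grip":0.05}
    - {"x":0,"y":-0.19,"z":0,"wx":0,"wy":0,"wz":-68,"grip":0.05}
    - {"x":0,"y":-0.21,"z":0,"wx":0,"wy":0,"wz":-76,"grip":0.05}
    - {"x":-0.001,"y":-0.2185,"z":0,"wx":0,"wy":0,"wz":-81,"grip":0.05}
    - {"x":-0.001,"y":-0.2185,"z":0,"wx":0,"wy":0,"wz":-81,"grip":0.05}
    - {"x":-0.001,"y":-0.2185,"z":0,"wx":0,"wy":0,"wz":-81,"grip":0.05}

```text
t: 14.52
tool_pos: [0.541, -0.0952, 0.1968]
orientation: [[0.22, 0.975, -0.001], [0.975, -0.22, 0.0], [-0.0, -0.001, -1.0]]
ft_force: [-0.4, 0.5, -1.9]
opening: 0.584
gripper_force: 5.2
```

```bash
python3 - <<'E'
from h import *
s=r.read_state()
c=cam('wrist'); t=cam('top')
P=cloud(c); R=np.array(s['orientation']).reshape(3,3); Q=(P-s['tool_pos'])@R
k=(Q[...,0]>.063)&(Q[...,0]<.11)&(abs(Q[...,1])<.06)&(Q[...,2]<.02)&(Q[...,2]>-.06)
for sg in (1,-1):
    q=Q[k&(Q[...,1]*sg>0)]; print(sg,len(q),np.round(np.percentile(q,[1,50,99],axis=0),4).tolist())
for n,cc in (('w',c),('t',t)):
    hsv=cv2.cvtColor(cc['frame'],cv2.COLOR_RGB2HSV); m=cv2.inRange(hsv,(3,90,50),(20,255,255)); m[:,:0]=0
    N,l,st,ce=cv2.connectedComponentsWithStats(m)
    for i in range(1,N):
        p=ray(cc,*ce[i],.100)
        if st[i][4]>60 and np.hypot(p[0]-.5575,p[1]+.0175)<.04:
            pts=np.argwhere(l==i)[:,::-1].astype(np.float32); (u,v),rad=cv2.minEnclosingCircle(pts)
            p=ray(cc,u,v,.100); print(n,st[i],(u,v),p,'tool',np.round((p-s['tool_pos'])@R,4), np.percentile(cloud(cc)[l==i][:,2],[5,50,95]))
            q=cloud(cc)[l==i]; A=np.c_[2*q[:,:2],np.ones(len(q))]
save(c,'pics/w3.png')
E
```

```text
1 3215 [[0.0633, 0.0249, -0.028], [0.0809, 0.0297, -0.0205], [0.0949, 0.033, 0.0027]]
-1 3224 [[0.0633, -0.0356, -0.028], [0.0808, -0.0324, -0.0204], [0.0947, -0.0275, 0.0027]]
w [ 249   55   64   67 3279] (280.52880859375, 88.1831283569336) [ 0.55893509 -0.01703937  0.1       ] tool [0.0802 0.0004 0.0968] [0.10532227 0.11476184 0.12005582]
t [300 203  14  12 129] (306.34210205078125, 208.9736785888672) [ 0.55912033 -0.0180833   0.1       ] tool [0.0792 0.0008 0.0968] [0.10784694 0.11615578 0.12431964]
```

View pics/w3.png

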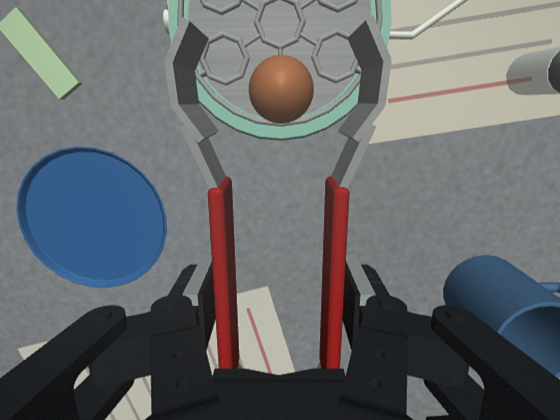

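The egg sits between the cups, 1–2 mm off centre toward tool +y. I'm descending over it.

>>> move_arm:
  moves:
    - {"x":0.001,"y":0.002,"z":0.01,"wx":0,"wy":0,"wz":0,"grip":0.05}
    - {"x":0.001,"y":0.002,"z":0.03,"wx":0,"wy":0,"wz":0,"grip":0.05}
    - {"x":0.001,"y":0.002,"z":0.05,"wx":0,"wy":0,"wz":0,"grip":0.05}
    - {"x":0.001,"y":0.002,"z":0.065,"wx":0,"wy":0,"wz":0,"grip":0.05}
    - {"x":0.001,"y":0.002,"z":0.08,"wx":0,"wy":0,"wz":0,"grip":0.05}
    - {"x":0.001,"y":0.002,"z":0.09,"wx":0,"wy":0,"wz":0,"grip":0.05}
    - {"x":0.001,"y":0.002,"z":0.1,"wx":0,"wy":0,"wz":0,"grip":0.05}
    - {"x":0.001,"y":0.002,"z":0.108,"wx":0,"wy":0,"wz":0,"grip":0.05}
    - {"x":0.001,"y":0.002,"z":0.113,"wx":0,"wy":0,"wz":0,"grip":0.05}
    - {"x":0.001,"y":0.002,"z":0.113,"wx":0,"wy":0,"wz":0,"grip":0.05}

```text
t: 15.88
tool_pos: [0.5433, -0.0944, 0.0841]
orientation: [[0.218, 0.976, -0.0], [0.976, -0.218, 0.0], [0.0, -0.0, -1.0]]
ft_force: [-0.6, 0.3, 0.3]
opening: 0.59
gripper_force: 5.2
```

```bash
python3 - <<'E'
from h import *
c=cam('wrist'); save(c,'pics/w4.png')
E
```

```text
(no output)
```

View pics/w4.png

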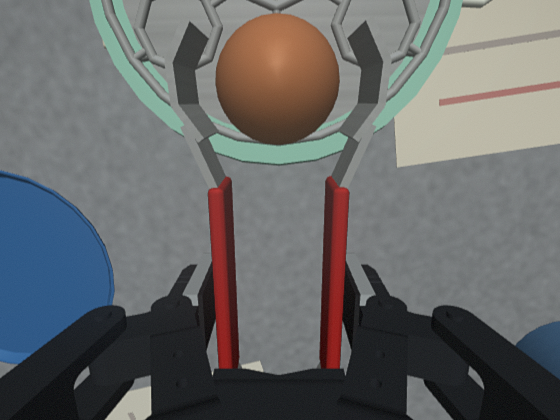

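The egg is centred between the cups, which surround it without touching. I'm closing gently.

>>> move_arm:
  moves:
    - {"x":0,"y":0,"z":0,"wx":0,"wy":0,"wz":0,"grip":0.048}
    - {"x":0,"y":0,"z":0,"wx":0,"wy":0,"wz":0,"grip":0.046}
    - {"x":0,"y":0,"z":0,"wx":0,"wy":0,"wz":0,"grip":0.044}
    - {"x":0,"y":0,"z":0,"wx":0,"wy":0,"wz":0,"grip":0.042}
    - {"x":0,"y":0,"z":0,"wx":0,"wy":0,"wz":0,"grip":0.04}
    - {"x":0,"y":0,"z":0,"wx":0,"wy":0,"wz":0,"grip":0.038}
    - {"x":0,"y":0,"z":0,"wx":0,"wy":0,"wz":0,"grip":0.036}
    - {"x":0,"y":0,"z":0,"wx":0,"wy":0,"wz":0,"grip":0.034}
    - {"x":0,"y":0,"z":0,"wx":0,"wy":0,"wz":0,"grip":0.03}
    - {"x":0,"y":0,"z":0,"wx":0,"wy":0,"wz":0,"grip":0.03}
    - {"x":0,"y":0,"z":0,"wx":0,"wy":0,"wz":0,"grip":0.03}
  grip_force: 20

```text
t: 17.3
tool_pos: [0.5434, -0.0944, 0.0843]
orientation: [[0.218, 0.976, 0.0], [0.976, -0.218, -0.0], [-0.0, 0.0, -1.0]]
ft_force: [-0.3, -0.2, -0.6]
opening: 0.461
gripper_force: 20.3
```

>>> move_arm:
  moves:
    - {"x":0,"y":0,"z":-0.005,"wx":0,"wy":0,"wz":0,"grip":0.03}
    - {"x":0,"y":0,"z":-0.012,"wx":0,"wy":0,"wz":0,"grip":0.03}
    - {"x":0,"y":0,"z":-0.022,"wx":0,"wy":0,"wz":0,"grip":0.03}
    - {"x":0,"y":0,"z":-0.034,"wx":0,"wy":0,"wz":0,"grip":0.03}
    - {"x":0,"y":0,"z":-0.046,"wx":0,"wy":0,"wz":0,"grip":0.03}
    - {"x":0,"y":0,"z":-0.058,"wx":0,"wy":0,"wz":0,"grip":0.03}
    - {"x":0,"y":0,"z":-0.07,"wx":0,"wy":0,"wz":0,"grip":0.03}
    - {"x":0,"y":0,"z":-0.082,"wx":0,"wy":0,"wz":0,"grip":0.03}
    - {"x":0,"y":0,"z":-0.094,"wx":0,"wy":0,"wz":0,"grip":0.03}
    - {"x":0,"y":0,"z":-0.106,"wx":0,"wy":0,"wz":0,"grip":0.03}
    - {"x":0,"y":0,"z":-0.116,"wx":0,"wy":0,"wz":0,"grip":0.03}
    - {"x":0,"y":0,"z":-0.122,"wx":0,"wy":0,"wz":0,"grip":0.03}
    - {"x":0,"y":0,"z":-0.125,"wx":0,"wy":0,"wz":0,"grip":0.03}
    - {"x":0,"y":0,"z":-0.125,"wx":0,"wy":0,"wz":0,"grip":0.03}
    - {"x":0,"y":0,"z":-0.125,"wx":0,"wy":0,"wz":0,"grip":0.03}
    - {"x":0,"y":0,"z":-0.125,"wx":0,"wy":0,"wz":0,"grip":0.03}

```text
t: 19.3
tool_pos: [0.5432, -0.0944, 0.209]
orientation: [[0.218, 0.976, -0.0], [0.976, -0.218, 0.0], [0.0, -0.0, -1.0]]
ft_force: [0.1, 0.0, -1.6]
opening: 0.463
gripper_force: 20.4
```

```bash
python3 - <<'E'
from h import *
c=cam('wrist'); t=cam('scene'); 
cv2.imwrite('pics/w5.png',np.hstack([cv2.resize(c['frame'],(400,300)),cv2.resize(t['frame'][100:320,150:400],(341,300))])[...,::-1])
hsv=cv2.cvtColor(c['frame'],cv2.COLOR_RGB2HSV); m=cv2.inRange(hsv,(3,90,50),(20,255,255)); m[200:]=0; m[:,:180]=0;m[:,380:]=0
print((m>0).sum(),np.percentile(cloud(c)[m>0][:,2],[5,50,95]))
E
```

```text
12367 [0.22958826 0.23900778 0.24389478]
```

View pics/w5.png

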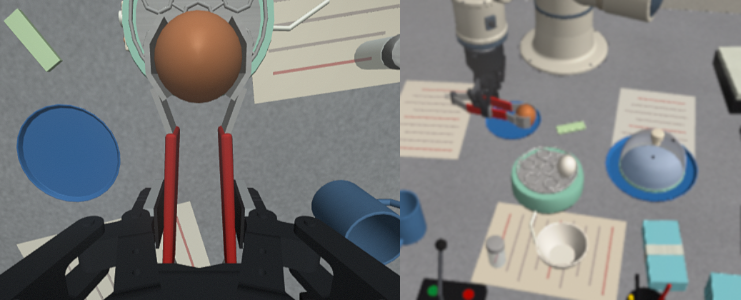

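The brown egg is held in the cups with its top at about 0.245 m, so its middle is near 0.22 m. The white egg is still in its seat and the lid stands flat on the tray, so I'm handing the job in.

```bash
python3 -c "
from workcell import r
print(r.finish_job())"
```

```text
the job is handed in; nothing more can be done
None
```

I've handed the job in: the brown egg is held in the tongs with its middle about 22 cm above the desk, the lid is flat on the large blue tray, and the white egg is in its seat; no verdict was returned.

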